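Slide a sheet-metal blank home in its fixture and bolt it in

TASK

Slide the thin aluminium plate across the fixture's board by pressing lightly on its top with the fingertips, keeping it flat, in under the two rail lips and past the spring shoe until it is fully home against the end stop. Then push the side bolt fully across behind the plate so that it cannot slide back out. Press only as hard as sliding needs, since 30 newtons dents the plate; do not dig the fingertips into the varnished board, and leave the other things where they are.

Things in the scene. Friction and masses are not known exactly. Their poses are not given: they have to be found in the camera images.
- fixture: Holding fixture fixed to the bench: varnished plywood board with a pocket of wooden rails. Origin on its underside, on the pocket's centre line; x along the pocket to its end stop (the way the plate slides in, to the robot's right), y across it to the bolt (away from the robot), z up. Board: x -165 to 140, y -80 to 145 mm, top at z 12 mm.
- pocket (a point): Where the plate's middle belongs: the centre of its volume when fully home, at x 75, y 0, z 13.5 mm of the fixture; axes as the fixture's. A round-nosed brass spring shoe (at x 80 mm in the rail on the bolt's side, brass barrel outside the rail) presses the plate to the other rail with about 2.5 N; pushing the plate in past it takes roughly 2 to 4 N along x, more than the sliding before.
- plate_top (a point): Loose thin aluminium plate, 100 mm (its x) x 90 mm (y) x 3 mm, about 120 g, a dark dot near each corner, flat on the board, askew by up to 0.2 rad. The point is the centre of its top face; x points to the pocket, z up. It slides easily (friction about 0.25, varying); fingertips hold it better, but one small contact slips before it turns the plate: two contacts spread 40 mm or more turn it.
- bolt_knob (a point): The bolt's upright round steel knob, 12 mm in diameter, 30 mm tall, its foot 11 mm above the board; the point is on its axis, 11 mm below its top, 30 mm above the board. It moves with the bolt, between two steel staples 16 mm high.
- bolt (a joint): Travel of the bolt, a steel bar 10 mm wide that slides along the fixture's -y: 0 = drawn back, 0.040 m = fully across (hard stop). Light friction, about 1.5 N. It crosses at x 12.5 to 22.5 mm of the fixture, 2.5 mm behind a plate that is home; a plate that is not home blocks it.
- hex_bolt_b: Bystander: plain hexagon bolt with nut, 53 mm long, lying on the board's far corner.
- sanding_block: Bystander: brown sanding block 62 x 110 x 34 mm on the bench beyond the end stop; origin under its centre.
- tape_1: Bystander: roll of masking tape, 104 mm across, 25 mm high, on the bench.
- screwdriver_b: Bystander: screwdriver, 225 mm long, 32 mm thick, lying behind the board, away from the robot.
- mouth (a point): Centre line of the pocket's mouth on the board's top, at x 0, y 0, z 12 mm of the fixture. Two slanting guide blocks, 10 mm high, x -30 to +8 mm, funnel the plate in: the opening is about 122 mm wide at their outer ends and about 96 mm at the inner ones.
- end_stop (a point): Foot of the end stop's face on the board's top, at x 125, y 0, z 12 mm of the fixture; the stop is 12 mm high. From x 30 mm to it run two side rails with inner faces at y +-46.5 mm and lips that overhang the pocket to y +-40.5 mm, lip underside 6 mm and top 10 mm above the board.
Things that resemble listed ones, but are neither listed nor needed, are in the scene too. Of the things shaped like the part that bears plate_top, the aluminium one is meant.

How it is judged (in metres and radians):
On the way, in this order (a step that is already met when the one before it is completed fails the run):
1. the plate is home in the pocket while the bolt is still drawn back (x of plate_top in the frame of pocket between -0.0025 and 0.002 m and y of plate_top in the frame of pocket between -0.003 and 0.003 m and z of plate_top in the frame of pocket below 0.004 m and angle between the x axis of plate_top and the x axis of pocket, either way round below 0.04 rad and value of joint bolt below 0.01 m), for 0.2 s.
2. the bolt is fully across (value of joint bolt above 0.036 m), for 0.2 s.
At the end, for the whole second after the job is handed in: The plate lies flat and at rest in the pocket, its centre within 2.5 mm of fully home along the pocket, within 3 mm across it, square within 0.04 rad, under the lips; the bolt is across by more than 36 of its 40 mm (x of plate_top in the frame of pocket between -0.0025 and 0.002 m and y of plate_top in the frame of pocket between -0.003 and 0.003 m and z of plate_top in the frame of pocket below 0.004 m and angle between the x axis of plate_top and the x axis of pocket, either way round below 0.04 rad and value of joint bolt above 0.036 m and linear speed of plate below 0.01 m/s); the robot touches nothing.
It fails at once if the plate is pressed with more than 30 N (contact force between the fingers and plate above 30 N).
It fails at once if the fingers bear on the fixture's board with more than 10 N (contact force between the fingers and fixture_c0 above 10 N).
It fails at once if the plate is lifted or tipped (angle between plate_top's own z axis and vertical above 0.15 rad or z of plate_top in the frame of pocket above 0.02 m).
It fails at once if another thing on the bench (hexagon bolt, sanding block, tape, screwdriver) is moved by more than 30 mm (distance of any of hex_bolt_b, sanding_block, tape_1, screwdriver_b from where it was at the start of the episode above 0.03 m).
It also fails if it takes over 61 s, if anything falls off the work surface, if the arm or the gripper's body presses on something with over 40 N, if the wrist force passes 120 N, or if a joint passes its speed limit or range.

ROBOT

A 7-joint arm with a two-finger parallel gripper is mounted at the origin on a cart in front of the work surface, level with it; the furniture and walls round the work are solid. World frame = base frame: x ahead of the robot, y to its left, z up, the work surface at z = 0. Lengths are in mm, angles in rad, forces in N, time in s.
With the tool pointing down it reaches from about 400 to 875 mm from the base axis. Payload 4.4 kg.
Tool frame: the origin (TCP) lies at the very end of the fingers, on their centre line; the grasp point (between the pads) lies 19 mm behind it; z points along the fingers, y is the line along which they close (so a half turn about z gives the same grasp; the last joint's range is limited). The gripper opens to 85 mm and grips with 20 to 120 N. Pads are 22 mm wide; open, the fingers measure 114 mm over their backs; the gripper's body (76 mm by 85 mm) begins 54 mm behind the grasp point. The pads swing forward as they close: fully open they stand 13 mm farther back than shut.
Start: joints at [1.077, 0.628, 0.038, 1.517, -0.027, 0.996, -0.02], TCP at [269.694, -591.425, 231.313] pointing down, gripper open.
Joint ranges: [-3.06, 3.06], [-0.37, 2.12], [-1.25, 1.32], [0.18, 2.47], [-1.1, 4.24], [0.23, 1.98], [-2.94, 2.94]. Speed limits (rad/s): [2.57, 2.57, 3.14, 3.14, 3.14, 3.14, 3.14].

INTERFACE

Orientations are given as [roll, pitch, yaw] about the fixed x, y, z axes, in that order (R = Rz(yaw) Ry(pitch) Rx(roll)).
In Python, from cell import sensors, get_image, camera_params, order gives the robot as it stands.
- The arm moves only by the shell command python3 -m inch 'ROWS' [OPENING]. ROWS is JSON, a list that holds one entry, the list of rows, each a list of 4 numbers: the shift along the tool's x, y, z in cm, then the turn about the tool's z in degrees. A call has 1 to 8 rows; each row is the pose to reach, as a shift and turn from the pose commanded when the call began, along the tool's axes at that moment; what a row does not reach only later rows make up. A row lasts 1/12 s, in which the tool goes at most 41.7 mm and 7.16 degrees, less where a joint would pass 70% of its speed; a pose out of reach is approached as far as the arm can. A call with a gripper value outside its range is refused whole. OPENING is the finger opening in cm, from 0 to 8.54, set as the call begins (- or left out, the last holds). The fingers move at their own pace and stop on an object; the grip force is fixed at half the most. Time passes only in rows, so rows that repeat a pose let the fingers close. It gives the time, the measured TCP pose, the force, the opening and the grip force at its end, in the units of the state.
- sensors.read_state(): the state, without advancing time (a new reading comes with each control period).
- get_image(name): name is "scene" or "top"; returns the picture (384x512x3 uint8, blue, green, red); there is no depth.
- camera_params(name): a dict with "mtx" (3x3 intrinsics, pixels), "rvec" (rotation vector, rad) and "tvec" (3), from world to camera coordinates, as OpenCV has them. Camera axes: x right, y down, z forward; pixel columns grow to the right and rows downward; lengths in mm; the calibration is good to about 2 mm. A picture is of the moment at which its call begins. camera_params takes no time and is no camera call.
- order.finish_job(): hands the job in; it is judged then, once.
The state is a dict: "clock": time; "qpos": joint angles; "qd": joint speeds; "tau": joint torques, N m; "eef_pos": TCP position; "tool_rot": TCP orientation; "force": force on the tool from outside, world axes, zero at the start; "torque": the same for the moment, N m; "width": finger opening in mm; "gripper_force": force on a finger pad.
Only numpy, scipy, OpenCV 4.12 (cv2) and the standard library are available. Lean on these libraries where they do the work, as an engineer would, in place of code of your own. Each camera call takes 0.05 s, during which the arm holds its last target. There are 200 camera calls.

## Working session

There is one attempt and no reset: what is moved stays moved. The work goes in short steps, Python scripts to look and compute and a shell command to move; the robot and the scene stay as the last step left them, time stands still between calls to the robot, and variables do not carry over. Pictures are saved under pics/ and viewed, at most 10 in all, crops included, and the job is handed in when it is done.

```bash
mkdir -p pics; ls; python3 - <<'E'
from cell import sensors,get_image,camera_params
import cv2
s=sensors.read_state();print(s)
for n in("scene","top"):
    cv2.imwrite(f"pics/{n}0.png",get_image(n)); print(n,camera_params(n))
E
```

```text
pics
{'clock': 0.0, 'qpos': array([ 1.07720087,  0.62935494,  0.03842714,  1.51835536, -0.02700351,
        0.99626949, -0.01999955]), 'qd': array([-0.00146841,  0.00162549, -0.00032346, -0.00075989,  0.00091947,
        0.00066315, -0.0004849 ]), 'tau': array([ 3.70773378e-04, -5.63399184e+01,  1.22629814e+00, -1.93444526e+01,
        1.09570508e-02,  1.06929091e-02,  8.82278698e-06]), 'eef_pos': array([ 269.44563162, -590.85295518,  230.38712783]), 'tool_rot': array([-3.13972305e+00,  1.30714773e-05,  4.27806283e-01]), 'force': array([0.22556955, 0.25216445, 0.00546498]), 'torque': array([ 0.04944283, -0.0233756 ,  0.05019864]), 'gripper_force': 0.0, 'width': 85.53475962408719}
scene {'mtx': array([[398.61855215,   0.        , 261.39152964],
       [  0.        , 398.61855215, 191.94614913],
       [  0.        ,   0.        ,   1.        ]]), 'rvec': array([ 0.83118867, -2.62443727,  0.98385398]), 'tvec': array([486.14664903, 249.95929313, 937.99726006])}
top {'mtx': array([[474.91000725,   0.        , 256.56050609],
       [  0.        , 474.91000725, 197.45978396],
       [  0.        ,   0.        ,   1.        ]]), 'rvec': array([ 2.1374282 , -2.12009573,  0.18485889]), 'tvec': array([  45.28699296,  580.88654754, 1248.5148175 ])}
```

View pics/top0.png

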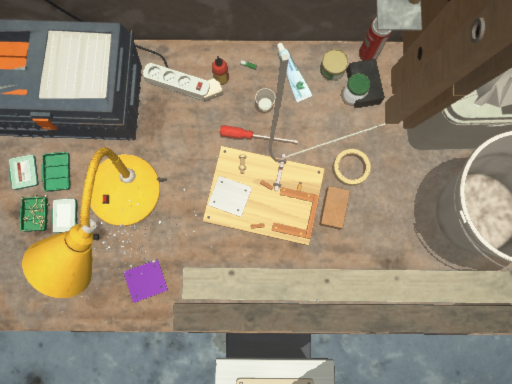

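View pics/scene0.png

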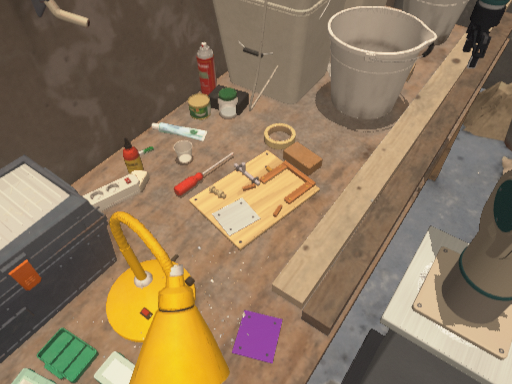

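```bash
python3 - <<'E'
import cv2
a=cv2.imread("pics/top0.png")[140:250,195:355]; cv2.imwrite("pics/topc.png",cv2.resize(a,None,fx=5,fy=5,interpolation=cv2.INTER_CUBIC))
b=cv2.imread("pics/scene0.png")[140:250,180:330]; cv2.imwrite("pics/scenec.png",cv2.resize(b,None,fx=5,fy=5,interpolation=cv2.INTER_CUBIC))
E
```

```text
(no output)
```

View pics/topc.png

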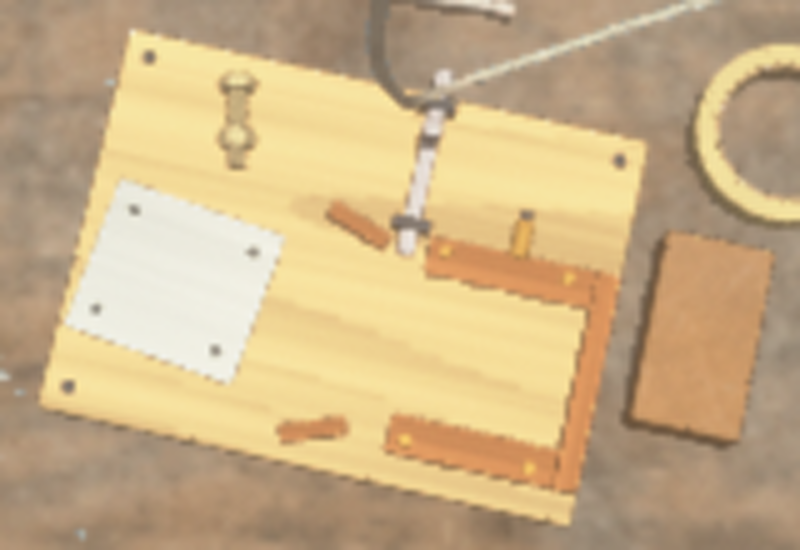

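View pics/scenec.png

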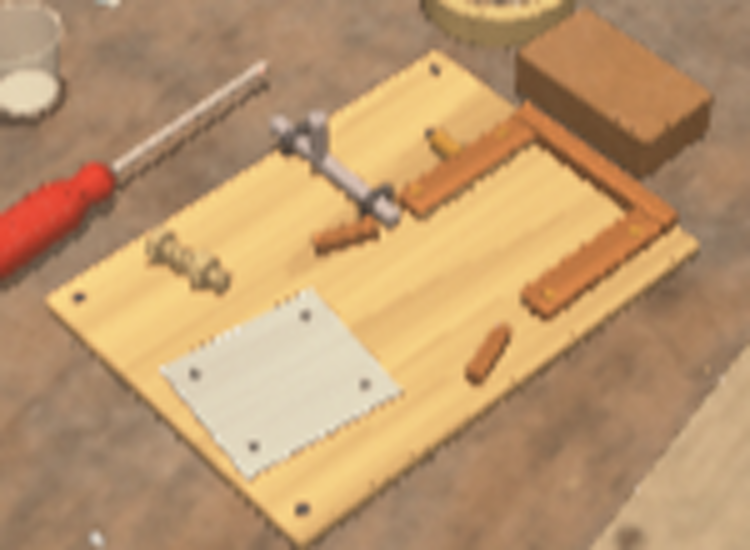

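```bash
cat > h.py <<'E'
import numpy as np,cv2
from scipy.optimize import least_squares
from cell import camera_params
C={n:camera_params(n) for n in("scene","top")}
OFF={"top":(195,140),"scene":(180,140)}
def crop(n,p): return np.array(p,float)/5+OFF[n]-0.4
def ray(n,uv):
    c=C[n];R,_=cv2.Rodrigues(c["rvec"]);o=-R.T@c["tvec"]
    d=R.T@np.linalg.inv(c["mtx"])@np.array([*uv,1.]);return o,d
def onz(n,uv,z):
    o,d=ray(n,uv);return o+d*(z-o[2])/d[2]
def proj(n,P):
    c=C[n];return cv2.projectPoints(np.array(P,float).reshape(-1,1,3),c["rvec"],c["tvec"],c["mtx"],None)[0].reshape(-1,2)
def fit2(L,W): # 2d rigid
    L=np.array(L,float)[:,:2];W=np.array(W)[:,:2]
    f=lambda p:(L@np.array([[np.cos(p[2]),np.sin(p[2])],[-np.sin(p[2]),np.cos(p[2])]])+p[:2]-W).ravel()
    r=least_squares(f,[*(W.mean(0)),-1.7]);return r.x,np.abs(r.fun).max()
def tofix(fx,P):
    c,s=np.cos(fx[2]),np.sin(fx[2]);d=np.array(P)[:2]-fx[:2];return np.array([c*d[0]+s*d[1],-s*d[0]+c*d[1]])
def toworld(fx,p):
    c,s=np.cos(fx[2]),np.sin(fx[2]);return np.array([c*p[0]-s*p[1],s*p[0]+c*p[1]])+fx[:2]
E
python3 - <<'E'
from h import *
np.set_printoptions(suppress=True,precision=2)
for n in C: print(n,ray(n,(0,0))[0])
B=[(-165,145),(140,145),(140,-80),(-165,-80)]
b={"top":[(130,30),(645,142),(572,523),(40,405)],"scene":[(45,298),(435,50),(698,243),(300,545)]}
P=[(-50,45),(50,45),(50,-45),(-50,-45)]
p={"top":[(120,180),(285,237),(232,383),(65,325)],"scene":[(160,370),(310,288),(403,393),(247,478)]}
d={"top":[(134,210),(253,252),(215,350),(96,308)],"scene":[(195,374),(305,315),(364,384),(253,446)]}
for n in C:
    W=[onz(n,crop(n,q),12) for q in b[n]]
    fx,e=fit2(B,W);print(n,"fix",fx,e)
    W=[onz(n,crop(n,q),15) for q in p[n]]
    px,e=fit2(P,W);print("plate",px,e,tofix(fx,px),px[2]-fx[2])
    D=[onz(n,crop(n,q),15) for q in d[n]];m=np.mean(D,0);print("dots",m,tofix(fx,m),np.linalg.norm(D[0]-D[1]),np.linalg.norm(D[1]-D[2]))
    for nm,q,z in(("knobtop",{"top":(430,138),"scene":(316,118)}[n],53),("stop",{"top":(585,310),"scene":(625,213)}[n],24)):
        w=onz(n,crop(n,q),z);print(nm,w,tofix(fx,w))
E
```

```text
scene [145.22 628.9  872.96]
top [ 353.83   46.39 1330.76]
scene fix [561.54  27.49  -1.78] 1.6105932575376016
plate [590.19 128.43  -1.91] 1.0540792682849087 [-104.72    6.68] -0.1265018434993339
dots [591.18 127.87  15.  ] [-104.38    7.76] 71.83363307303834 59.31613294321217
knobtop [671.82 -14.61  53.  ] [ 17.84 116.69]
stop [497.09 -77.51  24.  ] [116.25 -40.81]
top fix [563.08  24.19  -1.78] 2.5525863178399106
plate [591.15 125.81  -1.9 ] 1.0229373388278873 [-105.23    6.39] -0.1221845696635715
dots [591.72 126.37  15.  ] [-105.91    6.83] 71.6944406397373 59.74122667125508
knobtop [665.61 -15.72  53.  ] [ 17.78 108.58]
stop [ 574.8  -103.54   24.  ] [122.52  37.95]
```

```bash
python3 - <<'E'
from h import *
np.set_printoptions(suppress=True,precision=0)
for q in((278,155),(274,120),(283,60),(330,143),(384,126)):
    print(q,[ (int(z),onz("top",q,z),proj("scene",onz("top",q,z))[0]) for z in(0,300,600,900)])
for q in((415,190),(460,180),(480,255),(500,190),(505,262)): print("bucket top",q,onz("top",q,0),onz("top",q,250))
for q in((330,30),(345,115),(385,125),(433,40),(470,60)): print("bucket scene",q,onz("scene",q,0),onz("scene",q,250))
E
```

```text
(278, 155) [(0, array([715., -11.,   0.]), array([232., 171.])), (300, array([633.,   2., 300.]), array([247., 100.])), (600, array([552.,  15., 600.]), array([275., -24.])), (900, array([471.,  28., 900.]), array([ 337., -302.]))]
(274, 120) [(0, array([820.,   1.,   0.]), array([203., 159.])), (300, array([715.,  11., 300.]), array([218.,  91.])), (600, array([610.,  21., 600.]), array([246., -30.])), (900, array([505.,  32., 900.]), array([ 308., -301.]))]
(283, 60) [(0, array([1009.,  -26.,    0.]), array([165., 132.])), (300, array([861.,  -9., 300.]), array([180.,  68.])), (600, array([714.,   7., 600.]), array([207., -45.])), (900, array([566.,  23., 900.]), array([ 267., -299.]))]
(330, 143) [(0, array([ 752., -162.,    0.]), array([251., 139.])), (300, array([ 662., -115.,  300.]), array([265.,  74.])), (600, array([572., -68., 600.]), array([291., -41.])), (900, array([483., -21., 900.]), array([ 348., -300.]))]
(384, 126) [(0, array([ 805., -321.,    0.]), array([265., 109.])), (300, array([ 703., -238.,  300.]), array([279.,  49.])), (600, array([ 601., -155.,  600.]), array([302., -57.])), (900, array([500., -72., 900.]), array([ 355., -298.]))]
bucket top (415, 190) [ 615. -402.    0.] [ 566. -317.  250.]
bucket top (460, 180) [ 645. -532.    0.] [ 590. -423.  250.]
bucket top (480, 255) [ 432. -573.    0.] [ 417. -457.  250.]
bucket top (500, 190) [ 617. -644.    0.] [ 567. -514.  250.]
bucket top (505, 262) [ 413. -641.    0.] [ 402. -512.  250.]
bucket scene (330, 30) [ 897. -962.    0.] [ 682. -506.  250.]
bucket scene (345, 115) [ 557. -452.    0.] [ 439. -142.  250.]
bucket scene (385, 125) [ 420. -481.    0.] [ 341. -163.  250.]
bucket scene (433, 40) [  486. -1137.     0.] [ 388. -632.  250.]
bucket scene (470, 60) [  306. -1064.     0.] [ 260. -579.  250.]
```

```bash
python3 - <<'E'
import cv2
import numpy as np
a=cv2.imread("pics/top0.png")[30:180,250:410]
b=cv2.imread("pics/scene0.png")[0:150,200:360]
cv2.imwrite("pics/ov.png",cv2.resize(np.vstack([np.hstack([a,b])]),None,fx=2.5,fy=2.5,interpolation=cv2.INTER_CUBIC))
E
```

```text
(no output)
```

View pics/ov.png

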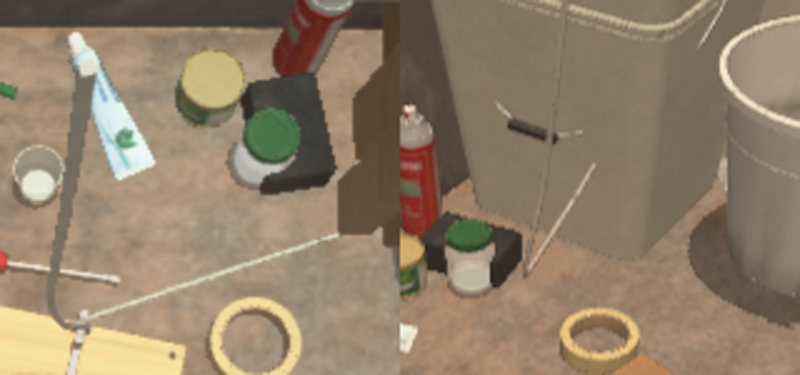

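```bash
python3 - <<'E'
from h import *
np.set_printoptions(suppress=True,precision=0)
def tri(a,b):
    o1,d1=ray("top",a);o2,d2=ray("scene",b)
    d1/=np.linalg.norm(d1);d2/=np.linalg.norm(d2)
    t=np.linalg.lstsq(np.c_[d1,-d2],o2-o1,rcond=None)[0]
    p,q=o1+t[0]*d1,o2+t[1]*d2
    return (p+q)/2,np.linalg.norm(p-q)
for a in((275,160),(282,159),(384,126)):
    for b in((251,110),(278,66)): print(a,b,*tri(a,b))
# cable: scene points (258,60),(266,0) against top arc points
for a in((274,140),(274,120),(278,95),(283,60)):
    for b in((258.5,55),(266,0)): print(a,b,*tri(a,b))
print(onz("scene",(251,110),0),proj("top",onz("scene",(251,110),0)))
kt=tri(crop("top",(430,138)),crop("scene",(316,118)));print(kt)
E
```

```text
(275, 160) (251, 110) [624.   6. 279.] 7.063469296588972
(275, 160) (278, 66) [571.   5. 421.] 41.422944354403995
(282, 159) (251, 110) [633.  -9. 265.] 1.7832100017901946
(282, 159) (278, 66) [577.  -9. 411.] 37.568579731262105
(384, 126) (251, 110) [ 833. -314.  -17.] 49.94642835291343
(384, 126) (278, 66) [ 722. -258.  232.] 9.085547187331917
(274, 140) (258.5, 55) [613.   9. 433.] 31.896044360895065
(274, 140) (266, 0) [582.  16. 555.] 19.004973795743787
(274, 120) (258.5, 55) [638.   2. 429.] 67.0786006631037
(274, 120) (266, 0) [603.   9. 553.] 49.09894194015332
(278, 95) (258.5, 55) [671. -13. 422.] 108.61129179595449
(278, 95) (266, 0) [632.  -4. 549.] 84.23495826814028
(283, 60) (258.5, 55) [713. -29. 421.] 168.2392165823985
(283, 60) (266, 0) [669. -20. 549.] 134.42142243268322
[ 843. -287.    0.] [[372. 113.]]
(array([668., -14.,  55.]), np.float64(5.883472700463086))
```

```bash
python3 -m inch '[[[2.1,-3.2,0,5],[4.3,-6.5,0,10],[6.4,-9.7,0,15],[8.5,-12.9,0,20],[10.7,-16.1,0,25],[13.8,-18.7,0,30],[17,-21.4,0,35],[20.1,-24,0,40]]]' 5
```

```text
clock: 0.77
eef_pos: [353.1, -287.7, 231.2]
tool_rot: [-3.141, 0.0, -0.275]
force: [1.3, -0.0, -0.3]
width: 50.3
gripper_force: 0.0
```

```bash
python3 -m inch '[[[0.5,-3.8,0,0],[0.9,-7.6,0,0],[1.4,-11.4,0,0],[1.9,-15.2,0,0],[2.3,-19,0,0],[2.8,-22.6,0,0],[4.2,-26.4,0,0],[5.6,-30.2,0,0]]]' 5; python3 -m inch '[[[1.4,-3.8,1,0],[2.8,-7.7,3,0],[4.2,-11.4,6,1],[5.4,-14.2,9,2],[6.2,-16.3,12,3.6],[6.2,-16.3,15,3.6],[6.2,-16.3,15,3.6]]]' 5; python3 - <<'E'
from cell import get_image
import cv2
a=get_image("top");b=get_image("scene")
import numpy as np
cv2.imwrite("pics/v1.png",cv2.resize(np.hstack([a[110:260,195:355],b[110:260,160:320]]),None,fx=2.5,fy=2.5,interpolation=cv2.INTER_CUBIC))
E
```

```text
clock: 1.43
eef_pos: [487.7, -11.7, 231.3]
tool_rot: [3.141, 0.0, -0.27]
force: [0.6, -0.9, 1.1]
width: 49.9
gripper_force: 0.0
clock: 2.02
eef_pos: [586.3, 129.1, 73.5]
tool_rot: [3.136, 0.011, -0.329]
force: [-1.6, 0.7, -1.6]
width: 50.2
gripper_force: 0.0
```

View pics/v1.png

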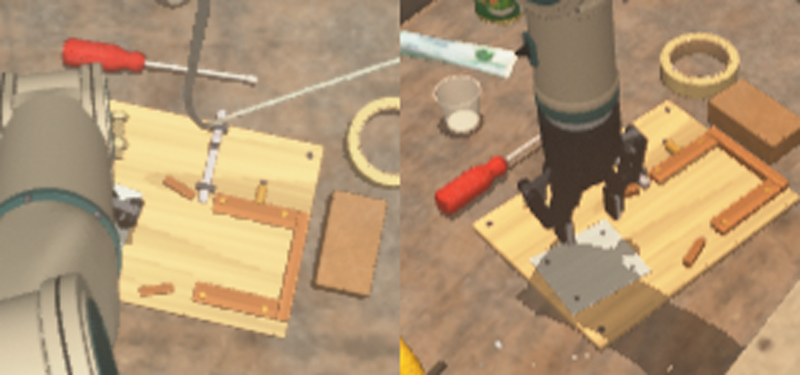

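```bash
python3 -m inch '[[[0,0,2.5,0],[0,0,5,0],[0,0,5.5,0],[0,0,5.5,0],[0,0,5.5,0],[0,0,5.5,0]]]' 5; python3 -m inch '[[[0,0,0.1,0],[0,0,0.2,0],[0,0,0.3,0],[0,0,0.3,0],[0,0,0.3,0]]]' 5
```

```text
clock: 2.62
eef_pos: [592.5, 126.7, 28.8]
tool_rot: [-3.14, -0.003, -0.334]
force: [0.0, 0.1, 0.6]
width: 49.8
gripper_force: 0.0
clock: 3.03
eef_pos: [590.9, 127.0, 23.4]
tool_rot: [3.142, 0.0, -0.333]
force: [0.2, 0.0, 0.5]
width: 49.8
gripper_force: 0.0
```

```bash
for i in 1; do python3 -m inch '[[[0,0,0.1,0],[0,0,0.2,0],[0,0,0.3,0],[0,0,0.3,0],[0,0,0.3,0]]]'; done; python3 -m inch '[[[0,0,0.1,0],[0,0,0.1,0],[0,0,0.2,0],[0,0,0.2,0],[0,0,0.2,0]]]'
```

```text
clock: 3.45
eef_pos: [590.8, 126.9, 20.2]
tool_rot: [3.141, 0.0, -0.333]
force: [-0.2, 0.2, 0.6]
width: 50.0
gripper_force: 0.0
clock: 3.87
eef_pos: [590.9, 126.9, 18.3]
tool_rot: [3.142, 0.0, -0.333]
force: [-0.1, -0.6, 0.0]
width: 49.8
gripper_force: 0.0
```

```bash
python3 -m inch '[[[0,0,0.1,0],[0,0,0.2,0],[0,0,0.2,0],[0,0,0.2,0]]]'; python3 -m inch '[[[0,0,0.1,0],[0,0,0.1,0],[0,0,0.1,0]]]'; python3 -m inch '[[[0,0,0.1,0],[0,0,0.1,0],[0,0,0.1,0]]]'
```

```text
clock: 4.2
eef_pos: [590.8, 126.9, 16.2]
tool_rot: [3.141, 0.0, -0.333]
force: [0.1, -0.0, -0.5]
width: 50.0
gripper_force: 0.0
clock: 4.45
eef_pos: [590.9, 126.9, 15.3]
tool_rot: [3.142, 0.0, -0.333]
force: [-0.1, -0.2, -0.3]
width: 49.8
gripper_force: 0.0
clock: 4.7
eef_pos: [590.9, 126.9, 14.3]
tool_rot: [3.142, 0.0, -0.333]
force: [-0.8, -0.7, -0.2]
width: 50.0
gripper_force: 0.0
```

```bash
python3 -m inch '[[[0,0,0.1,0],[0,0,0.1,0],[0,0,0.1,0]]]'; python3 -m inch '[[[0,0,0.1,0],[0,0,0.1,0],[0,0,0.1,0]]]'
```

```text
clock: 4.95
eef_pos: [590.9, 126.9, 13.3]
tool_rot: [3.142, 0.0, -0.333]
force: [0.1, 0.0, 0.5]
width: 49.8
gripper_force: 0.0
clock: 5.2
eef_pos: [590.9, 126.9, 12.3]
tool_rot: [3.142, 0.0, -0.333]
force: [-0.5, -0.1, -0.5]
width: 50.2
gripper_force: 0.0
```

```bash
python3 -m inch '[[[0,0,0.1,0],[0,0,0.1,0],[0,0,0.1,0]]]'; python3 -m inch '[[[0,0,0.05,0],[0,0,0.1,0],[0,0,0.1,0]]]'
```

```text
clock: 5.45
eef_pos: [591.0, 126.9, 12.1]
tool_rot: [-3.141, -0.0, -0.333]
force: [-1.5, -0.1, 5.3]
width: 49.9
gripper_force: 3.0
clock: 5.7
eef_pos: [591.0, 127.0, 12.0]
tool_rot: [-3.141, -0.0, -0.333]
force: [-4.0, 0.0, 13.4]
width: 50.0
gripper_force: 6.8
```

```bash
python3 -m inch '[[[0,0,0,-1.5],[0,0,0,-3],[0,0,0,-4.5],[0,0,0,-6],[0,0,0,-7.1],[0,0,0,-7.1]]]'; python3 -m inch '[[[0,0.5,0,0],[-0.1,1.2,0,0],[-0.2,2,0,0],[-0.3,3,0,0],[-0.3,4,0,0],[-0.3,4,0,0]]]';python3 - <<'E'
from cell import get_image
import cv2
a=get_image("top");b=get_image("scene")
import numpy as np
cv2.imwrite("pics/v2.png",cv2.resize(np.hstack([a[150:250,195:325],b[145:255,180:330][:100]]),None,fx=2.8,fy=2.8,interpolation=cv2.INTER_CUBIC))
E
```

```text
clock: 6.2
eef_pos: [592.1, 127.1, 12.1]
tool_rot: [-3.14, -0.002, -0.209]
force: [-1.8, -0.0, 11.0]
width: 50.3
gripper_force: 5.5
clock: 6.7
eef_pos: [581.3, 86.9, 12.0]
tool_rot: [-3.141, -0.004, -0.211]
force: [-0.5, -3.4, 10.6]
width: 50.3
gripper_force: 5.2
```

View pics/v2.png

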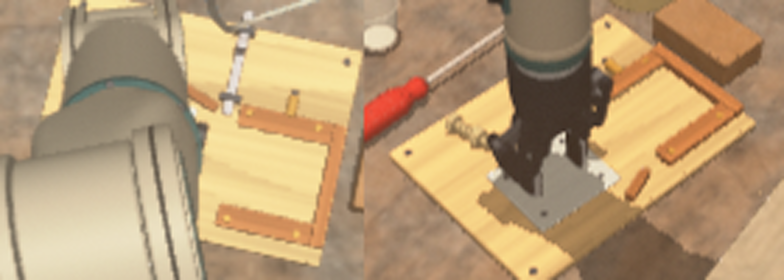

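```bash
python3 - <<'E'
from h import *
np.set_printoptions(suppress=True,precision=3)
fx=np.array([561.54,27.49,-1.78])
q=[((x-364)/2.8+180-.3,y/2.8+145-.3) for x,y in((488,180),(545,228),(620,178))]
W=[onz("scene",u,15) for u in q]
px,e=fit2([(-50,45),(-50,-45),(50,-45)],W);print(px,e,tofix(fx,px),px[2]-fx[2])
fm=np.array([562.3,25.8,-1.78]);print("tcp",tofix(fm,(581.3,86.9)))
E
```

```text
[579.886  88.275  -1.785] 3.6916143465881532 [-63.27    5.323] -0.005298207569155
tcp [-63.714   5.896]
```

```bash
python3 -m inch '[[[-0.1,0.6,0,0],[-0.3,1.4,0,0],[-0.5,2.2,0,0],[-0.5,3,0,0],[-0.5,3.8,0,0],[-0.5,4.4,0,0],[-0.5,5,0,0],[-0.5,5,0,0]]]'; python3 -m inch '[[[0,0.5,0,0],[0,1.2,0,0],[0,1.9,0,0],[0,2.6,0,0],[0,3.2,0,0],[0,3.2,0,0]]]'
```

```text
clock: 7.47
eef_pos: [566.4, 40.1, 12.0]
tool_rot: [-3.14, -0.004, -0.21]
force: [0.2, -0.9, 10.5]
width: 49.8
gripper_force: 5.3
clock: 7.97
eef_pos: [559.8, 8.7, 12.0]
tool_rot: [-3.14, -0.004, -0.21]
force: [0.1, -0.6, 10.4]
width: 50.3
gripper_force: 5.5
```

```bash
python3 -m inch '[[[0,0,0.03,0],[0,0.5,0.06,0],[0,1,0.06,0],[0,1.5,0.06,0],[0,2,0.06,0],[0,2.5,0.06,0],[0,3,0.06,0]]]'; python3 -m inch '[[[0,0.5,0,0],[0,1,0,0],[0,1.5,0,0],[0,1.5,0,0]]]'
```

```text
clock: 8.55
eef_pos: [553.7, -16.9, 12.0]
tool_rot: [-3.137, -0.004, -0.207]
force: [-1.5, 5.8, 18.0]
width: 50.0
gripper_force: 8.8
clock: 8.88
eef_pos: [550.3, -33.6, 12.0]
tool_rot: [-3.139, -0.004, -0.209]
force: [-1.9, 3.2, 17.8]
width: 49.6
gripper_force: 8.8
```

```bash
python3 -m inch '[[[0,0.4,0,0],[0,0.8,0,0],[0,1.2,0,0],[0,1.2,0,0]]]'; python3 -m inch '[[[0,0.2,0,0],[0,0.4,0,0],[0,0.4,0,0]]]';python3 - <<'E'
from cell import get_image
import cv2
a=get_image("top");b=get_image("scene")
import numpy as np
cv2.imwrite("pics/v3t.png",a);cv2.imwrite("pics/v3s.png",b)
cv2.imwrite("pics/v3.png",cv2.resize(np.hstack([a[155:250,230:330],b[145:240,210:330]]),None,fx=3.6,fy=3.6,interpolation=cv2.INTER_CUBIC))
E
```

```text
clock: 9.22
eef_pos: [548.0, -45.0, 12.0]
tool_rot: [-3.139, -0.004, -0.208]
force: [-0.8, 4.6, 17.3]
width: 49.8
gripper_force: 8.7
clock: 9.47
eef_pos: [547.4, -48.3, 12.0]
tool_rot: [-3.138, -0.004, -0.208]
force: [-1.0, 5.4, 17.2]
width: 50.1
gripper_force: 8.7
```

View pics/v3.png

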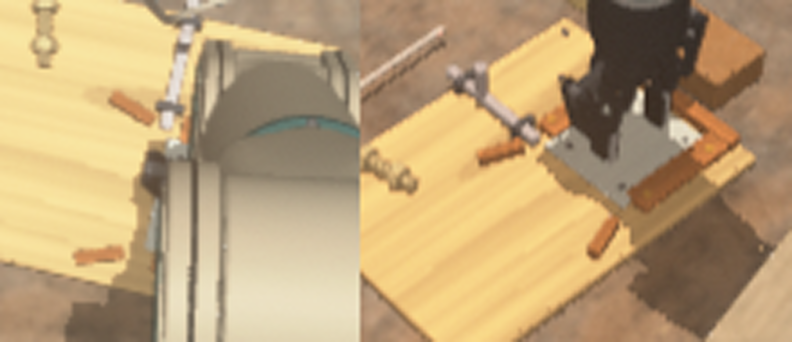

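```bash
python3 - <<'E'
from h import *
np.set_printoptions(suppress=True,precision=2)
fx=np.array([561.54,27.49,-1.78])
for x,y in((540,148),(622,207),(570,145),(621,187)):
    w=onz("scene",((x-360)/3.6+210-.35,y/3.6+145-.35),15);print(tofix(fx,w))
print(tofix(np.array([562.3,25.8,-1.78]),(547.4,-48.3)))
E
```

```text
[17.18 43.23]
[ 21.97 -45.7 ]
[37.09 29.11]
[ 35.79 -30.64]
[75.58  0.81]
```

```bash
python3 -m inch '[[[0,0.15,0.02,0],[0,0.3,0.02,0],[0,0.3,0.02,0]]]'; python3 -m inch '[[[0,0.15,0,0],[0,0.3,0,0],[0,0.3,0,0]]]';  python3 -m inch '[[[0,0.15,0,0],[0,0.3,0,0],[0,0.3,0,0]]]'
```

```text
clock: 9.82
eef_pos: [547.1, -50.8, 12.0]
tool_rot: [-3.138, -0.005, -0.207]
force: [-0.8, 6.5, 20.0]
width: 49.8
gripper_force: 9.4
clock: 10.07
eef_pos: [546.9, -53.1, 12.0]
tool_rot: [-3.137, -0.005, -0.207]
force: [0.2, 6.5, 17.9]
width: 50.0
gripper_force: 9.1
clock: 10.32
eef_pos: [546.7, -56.1, 12.0]
tool_rot: [-3.137, -0.006, -0.207]
force: [1.1, 6.2, 18.5]
width: 50.0
gripper_force: 8.8
```

```bash
python3 - <<'E'
from h import *
from cell import get_image
np.set_printoptions(suppress=True,precision=2)
b=get_image("scene");cv2.imwrite("pics/v4s.png",b);a=cv2.imread("pics/v3s.png")
fx=np.array([561.54,27.49,-1.78])
for im,nm in((a,"old"),(b,"new")):
    g=cv2.cvtColor(im,6)
    for u in((268,185),(282,196.5)):
        x0,y0=int(u[0])-2,int(u[1])-4;p=g[y0:y0+9,x0:x0+10];p=cv2.medianBlur(p,1).astype(float)
        w=np.clip(np.median(p)-12-p,0,None);ys,xs=np.mgrid[:p.shape[0],:p.shape[1]]
        c=((w*xs).sum()/w.sum()+x0,(w*ys).sum()/w.sum()+y0) if w.sum()>0 else None
        print(nm,c,tofix(fx,onz("scene",c,15)) if c else p)
E
```

```text
old (np.float64(273.43285939968405), np.float64(183.20300157977883)) [53.36 23.21]
old (np.float64(286.67277167277166), np.float64(197.6019536019536)) [ 42.49 -42.01]
new (np.float64(271.6024096385542), np.float64(182.86144578313252)) [50.4  27.82]
new (np.float64(286.6666666666667), np.float64(197.51700680272108)) [ 42.7  -41.78]
```

```bash
python3 -m inch '[[[0,-0.1,-0.1,0],[0,-0.1,-0.3,0],[0,-0.1,-1,0],[0,-2,-3,0],[0,-5,-6,0],[0,-9,-9,0],[0,-13,-9,0],[0,-13,-9,0]]]'; python3 - <<'E'
from cell import get_image
import cv2,numpy as np
a=get_image("top");b=get_image("scene")
cv2.imwrite("pics/v5t.png",a);cv2.imwrite("pics/v5s.png",b)
cv2.imwrite("pics/v5.png",cv2.resize(np.hstack([a[155:250,250:330],b[145:240,230:330]]),None,fx=4.4,fy=4.4,interpolation=cv2.INTER_CUBIC))
E
```

```text
clock: 11.03
eef_pos: [572.9, 77.5, 102.1]
tool_rot: [-3.134, -0.005, -0.2]
force: [-0.1, 2.6, -0.1]
width: 50.0
gripper_force: 0.0
```

View pics/v5.png

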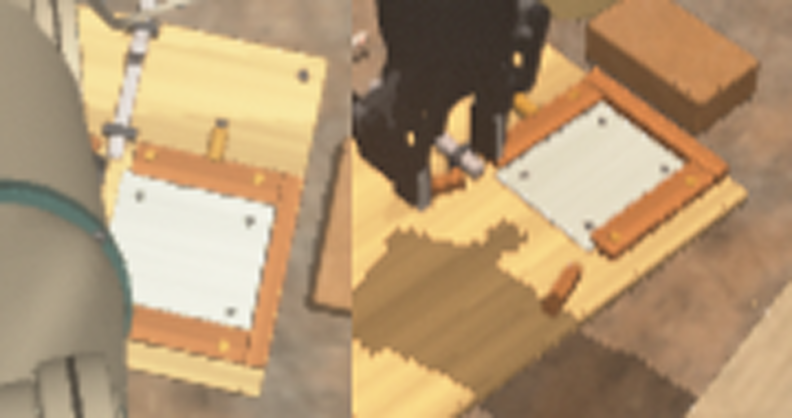

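```bash
python3 - <<'E'
from h import *
np.set_printoptions(suppress=True,precision=3)
FX={"scene":np.array([561.54,27.49,-1.78]),"top":np.array([563.08,24.19,-1.78])}
L=[(-36,30),(36,30),(36,-30),(-36,-30)]
im={n:cv2.cvtColor(cv2.imread(f"pics/v5{n[0]}.png"),6) for n in C}
d={"top":[(139,197),(250,221),(231,312)],"scene":[(523,175),(602,121),(665,169),(590,227)]}
for n in C:
    W=[]
    for X,Y in d[n]:
        u=(X/4.4+250-.39,Y/4.4+155-.39) if n=="top" else ((X-352)/4.4+230-.39,Y/4.4+145-.39)
        x0,y0=int(round(u[0]))-3,int(round(u[1]))-3;p=im[n][y0:y0+7,x0:x0+7].astype(float)
        w=np.clip(np.median(p)-25-p,0,None);w[0]=w[-1]=0;w[:,0]=w[:,-1]=0;ys,xs=np.mgrid[:7,:7]
        c=((w*xs).sum()/w.sum()+x0,(w*ys).sum()/w.sum()+y0)
        W.append(onz(n,c,15));print(n,np.round(u,1),np.round(c,1),tofix(FX[n],W[-1]))
    px,e=fit2(L[:len(W)],W);print(e,tofix(FX[n],px),px[2]-FX[n][2])
    # end-stop face / gap check: where x=125 z=15, and board right edge should project
    P=[np.r_[toworld(FX[n],q[:2]),q[2]] for q in((125,35,24),(125,-35,24),(125,0,15),(140,145,12),(30,46.5,22),(17.5,60,17))]
    u=proj(n,P);print((u-([250,155] if n=="top" else [230,145]))*4.4+([0,0] if n=="top" else [352,0]))
E
```

```text
scene [268.5 184.4] [268.6 184.3] [40.152 29.764]
scene [286.4 172.1] [286.3 172.2] [112.503  29.128]
scene [300.7 183. ] [301.9 184. ] [111.776 -35.469]
scene [283.7 196.2] [284.5 196.9] [ 39.912 -35.929]
2.8660291564225417 [76.086 -3.127] -0.0038859917853397707
[[607.224  96.771]
 [682.574 151.829]
 [643.54  133.164]
 [512.435  18.974]
 [493.31  159.72 ]
 [465.667 163.355]]
top [281.2 199.4] [281.2 199.2] [38.391 28.055]
top [306.4 204.8] [306.3 204.8] [110.61   27.543]
top [302.1 225.5] [302.  225.4] [110.18  -32.011]
0.2367527209418654 [74.348 -2.083] -0.004569192678520739
[[273.962 210.418]
 [252.137 317.803]
 [261.555 265.826]
 [327.793  54.83 ]
 [130.919 161.852]
 [115.847 138.969]]
```

```bash
python3 -m inch '[[[0,0,-1,0],[0,0,-1,0],[0,0,-1,0],[0,0,-1,0],[0,0,-1,0],[0,0,-1,0]]]' 0; python3 - <<'E'
from h import *
from cell import sensors
s=sensors.read_state();np.set_printoptions(suppress=True,precision=3)
fm=np.array([562.3,25.8,-1.78]);print(s["eef_pos"],s["tool_rot"],tofix(fm,s["eef_pos"]),s["tau"],s["qpos"])
E
```

```text
clock: 11.63
eef_pos: [570.0, 67.2, 109.3]
tool_rot: [3.141, 0.001, -0.21]
force: [-0.3, 0.5, -0.1]
width: -0.3
gripper_force: 0.0
[570.     67.211 109.275] [ 3.141  0.001 -0.21 ] [-42.107  -1.069] [  0.089 -53.017   1.835 -13.328   0.013   0.005   0.001] [-0.213  0.683  0.073  1.844 -0.08   0.618 -1.873]
```

```bash
python3 -m inch '[[[3,0.3,0,0],[6,0.6,0,0],[9,0.9,0,0],[11.5,1.2,0,0],[14.1,1.2,0,0],[14.1,1.2,0,0],[14.1,1.2,0,0],[14.1,1.2,0,0]]]' 8.54; python3 - <<'E'
from h import *
from cell import sensors
s=sensors.read_state();np.set_printoptions(suppress=True,precision=3)
fm=np.array([562.3,25.8,-1.78]);print(tofix(fm,s["eef_pos"]),s["tau"])
E
```

```text
clock: 12.3
eef_pos: [704.4, 27.1, 108.8]
tool_rot: [3.142, 0.002, -0.209]
force: [-0.2, 0.2, 0.7]
width: 85.0
gripper_force: 0.0
[-30.788 138.735] [  0.671 -64.036   2.455 -17.963   0.053  -0.069   0.001]
```

```bash
python3 -m inch '[[[0,0,2,0],[0,0,4,0],[0,0,6,0],[0,0,7,0],[0,0,7.8,0],[0,0,8.2,0],[0,0,8.2,0],[0,0,8.2,0]]]' 8.54; python3 - <<'E'
from h import *
from cell import sensors,get_image
s=sensors.read_state();np.set_printoptions(suppress=True,precision=3)
fm=np.array([562.3,25.8,-1.78]);print(tofix(fm,s["eef_pos"]),s["tau"])
a=get_image("top");b=get_image("scene")
cv2.imwrite("pics/v6.png",cv2.resize(np.hstack([a[120:250,195:325],b[100:230,200:330]]),None,fx=3,fy=3,interpolation=cv2.INTER_CUBIC))
E
```

```text
clock: 12.97
eef_pos: [706.1, 27.0, 28.3]
tool_rot: [-3.141, -0.001, -0.209]
force: [-0.6, 0.3, 0.5]
width: 85.2
gripper_force: 0.0
[-31.041 140.443] [ -0.064 -65.238   2.065 -14.877   0.004   0.02    0.   ]
```

View pics/v6.png

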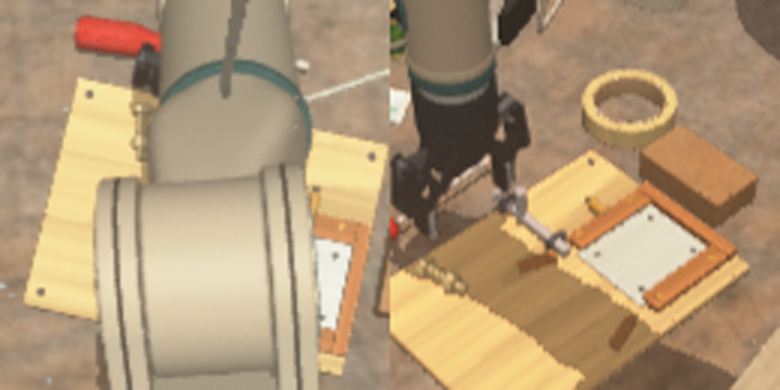

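```bash
python3 -m inch '[[[-0.3,0,0,0],[-0.6,0,0,0],[-0.9,0,0,0],[-1.2,0,0,0],[-1.5,0,0,0],[-1.5,0,0,0]]]'; python3 -m inch '[[[-0.3,0,0,0],[-0.6,0,0,0],[-0.9,0,0,0],[-1.2,0,0,0],[-1.5,0,0,0],[-1.5,0,0,0]]]'; python3 - <<'E'
from h import *
from cell import sensors
s=sensors.read_state();np.set_printoptions(suppress=True,precision=3)
fm=np.array([562.3,25.8,-1.78]);print(tofix(fm,s["eef_pos"]),s["tau"],s["force"],s["torque"])
E
```

```text
clock: 13.57
eef_pos: [690.6, 30.2, 27.9]
tool_rot: [-3.142, -0.0, -0.209]
force: [0.3, -1.9, 1.0]
width: 85.5
gripper_force: 0.3
clock: 14.07
eef_pos: [675.3, 33.4, 27.4]
tool_rot: [3.141, 0.001, -0.209]
force: [0.1, 0.2, 0.6]
width: 85.6
gripper_force: 0.1
[-30.901 108.974] [ -0.016 -63.318   2.004 -13.615  -0.031   0.106  -0.029] [0.085 0.157 0.56 ] [-0.033 -0.083  0.015]
```

```bash
python3 -m inch '[[[-0.3,0,0,0],[-0.6,0,0,0],[-0.9,0,0,0],[-1.2,0,0,0]]]'; python3 -m inch '[[[-0.2,0,0,0],[-0.4,0,0,0],[-0.5,0,0,0],[-0.5,0,0,0]]]'; python3 - <<'E'
from h import *
from cell import sensors,get_image
s=sensors.read_state();np.set_printoptions(suppress=True,precision=3)
fm=np.array([562.3,25.8,-1.78]);print(tofix(fm,s["eef_pos"]),s["tau"],s["force"],s["torque"])
b=get_image("scene");a=cv2.imread("pics/v5s.png");cv2.imwrite("pics/v7s.png",b)
E
```

```text
clock: 14.4
eef_pos: [664.3, 35.8, 27.4]
tool_rot: [-3.142, 0.0, -0.209]
force: [1.1, -0.3, 0.3]
width: 85.2
gripper_force: 2.5
clock: 14.73
eef_pos: [664.1, 35.9, 27.9]
tool_rot: [-3.141, -0.01, -0.208]
force: [10.8, -1.6, -8.4]
width: 85.5
gripper_force: 5.4
[-31.017  97.502] [ -1.206 -64.613   0.98   -8.417  -0.633   3.555  -0.51 ] [10.779 -1.603 -8.383] [ 0.027 -2.369  0.528]
```

```bash
cat > prof.py <<'E'
from h import *
import sys
fx=np.array([561.54,27.49,-1.78])
ys=np.arange(-20,161,4)
for f in sys.argv[1:]:
    im=cv2.GaussianBlur(cv2.imread(f),(0,0),.6)
    u=proj("scene",[np.r_[toworld(fx,(17.5,y)),20] for y in ys])
    m=cv2.remap(im,u[:,0].astype(np.float32).reshape(1,-1),u[:,1].astype(np.float32).reshape(1,-1),1)[0].astype(int)
    print(f,[(int(y),int(c[2]-c[0])) for y,c in zip(ys,m)])
E
python3 prof.py pics/scene0.png pics/v5s.png pics/v7s.png
```

```text
pics/scene0.png [(-20, 113), (-16, 113), (-12, 114), (-8, 113), (-4, 113), (0, 113), (4, 114), (8, 113), (12, 114), (16, 114), (20, 112), (24, 114), (28, 114), (32, 113), (36, 113), (40, 113), (44, 94), (48, 54), (52, 37), (56, 36), (60, 35), (64, 32), (68, 26), (72, 27), (76, 33), (80, 36), (84, 37), (88, 37), (92, 37), (96, 37), (100, 37), (104, 37), (108, 36), (112, 31), (116, 30), (120, 30), (124, 31), (128, 33), (132, 33), (136, 30), (140, 23), (144, 24), (148, 30), (152, 33), (156, 37), (160, 47)]
pics/v5s.png [(-20, 105), (-16, 105), (-12, 107), (-8, 106), (-4, 105), (0, 105), (4, 107), (8, 106), (12, 107), (16, 106), (20, 106), (24, 107), (28, 106), (32, 105), (36, 109), (40, 111), (44, 95), (48, 54), (52, 35), (56, 36), (60, 35), (64, 31), (68, 24), (72, 23), (76, 31), (80, 34), (84, 35), (88, 31), (92, 26), (96, 24), (100, 23), (104, 23), (108, 23), (112, 23), (116, 23), (120, 24), (124, 24), (128, 23), (132, 21), (136, 21), (140, 21), (144, 20), (148, 19), (152, 21), (156, 31), (160, 47)]
pics/v7s.png [(-20, 104), (-16, 105), (-12, 107), (-8, 107), (-4, 106), (0, 105), (4, 107), (8, 87), (12, 51), (16, 36), (20, 34), (24, 35), (28, 35), (32, 34), (36, 34), (40, 36), (44, 36), (48, 36), (52, 35), (56, 35), (60, 34), (64, 31), (68, 24), (72, 23), (76, 29), (80, 29), (84, 26), (88, 28), (92, 29), (96, 28), (100, 28), (104, 28), (108, 28), (112, 31), (116, 35), (120, 47), (124, 79), (128, 94), (132, 88), (136, 79), (140, 39), (144, 30), (148, 41), (152, 37), (156, 26), (160, 22)]
```

```bash
python3 -m inch '[[[-0.2,0,0,0],[-0.3,0,0,0],[-0.3,0,0,0]]]'; python3 - <<'E'
from cell import get_image
import cv2
cv2.imwrite("pics/v8s.png",get_image("scene"))
E
python3 prof.py pics/v8s.png | cut -c1-200
```

```text
clock: 15.03
eef_pos: [664.0, 36.0, 28.2]
tool_rot: [-3.14, -0.015, -0.208]
force: [16.5, -2.6, -11.9]
width: 85.4
gripper_force: 8.0
pics/v8s.png [(-20, 105), (-16, 105), (-12, 106), (-8, 107), (-4, 106), (0, 106), (4, 106), (8, 88), (12, 49), (16, 35), (20, 35), (24, 36), (28, 36), (32, 35), (36, 35), (40, 35), (44, 36), (48, 37),
```

```bash
python3 -m inch '[[[0.5,0,0,0],[1.5,0,0,0],[2.3,0,0,0],[2.3,0,-2,0],[2.3,0,-5,0],[2.3,-3,-8,0],[2.3,-7,-8,0],[2.3,-11,-8,0]]]'; python3 -m inch '[[[0,-4,-1,0],[0,-8,-1,0],[-2,-10,-1,0],[-2,-10,-1,0],[-2,-10,-1,0],[-2,-10,-1,0]]]'; python3 - <<'E'
from cell import get_image
import cv2
cv2.imwrite("pics/v9s.png",get_image("scene"));cv2.imwrite("pics/v9t.png",get_image("top"))
E
python3 prof.py pics/v9s.png | cut -c1-200
sed 's/"scene"/"top"/;s/561.54,27.49/563.08,24.19/' prof.py > proft.py; sed -i 's/proj("scene"/proj("top"/' proft.py
python3 proft.py pics/top0.png pics/v9t.png; sed -i 's/20\] for/53] for/;s/17.5,y/17.8,y/' prof.py proft.py; python3 proft.py pics/top0.png pics/v9t.png; python3 prof.py pics/scene0.png pics/v9s.png
```

```text
clock: 15.75
eef_pos: [703.7, 139.7, 110.5]
tool_rot: [-3.141, -0.003, -0.213]
force: [1.0, 0.8, -0.4]
width: 85.4
gripper_force: 0.0
clock: 16.25
eef_pos: [702.8, 240.9, 117.1]
tool_rot: [3.14, 0.001, -0.21]
force: [-0.0, -1.2, -0.6]
width: 85.4
gripper_force: 0.0
pics/v9s.png [(-20, 106), (-16, 107), (-12, 107), (-8, 107), (-4, 107), (0, 106), (4, 107), (8, 90), (12, 53), (16, 39), (20, 38), (24, 39), (28, 37), (32, 37), (36, 37), (40, 38), (44, 38), (48, 38),
pics/top0.png [(-20, 92), (-16, 93), (-12, 94), (-8, 94), (-4, 94), (0, 93), (4, 92), (8, 91), (12, 90), (16, 90), (20, 89), (24, 88), (28, 91), (32, 91), (36, 92), (40, 92), (44, 89), (48, 60), (52, 25), (56, 19), (60, 22), (64, 24), (68, 23), (72, 23), (76, 23), (80, 20), (84, 20), (88, 23), (92, 23), (96, 19), (100, 21), (104, 22), (108, 23), (112, 27), (116, 29), (120, 22), (124, 21), (128, 25), (132, 23), (136, 21), (140, 31), (144, 37), (148, 32), (152, 23), (156, 26), (160, 38)]
pics/v9t.png [(-20, 92), (-16, 93), (-12, 93), (-8, 94), (-4, 93), (0, 93), (4, 91), (8, 86), (12, 52), (16, 23), (20, 20), (24, 21), (28, 18)
[... 1657 characters left out ...]
 115), (96, 115), (100, 109), (104, 90), (108, 60), (112, 39), (116, 35), (120, 38), (124, 47), (128, 54), (132, 58), (136, 60), (140, 62), (144, 62), (148, 62), (152, 59), (156, 55), (160, 52)]
pics/v9s.png [(-20, 33), (-16, 34), (-12, 34), (-8, 34), (-4, 35), (0, 35), (4, 35), (8, 34), (12, 34), (16, 46), (20, 93), (24, 134), (28, 137), (32, 135), (36, 134), (40, 122), (44, 112), (48, 107), (52, 111), (56, 112), (60, 113), (64, 110), (68, 98), (72, 69), (76, 45), (80, 42), (84, 61), (88, 97), (92, 109), (96, 111), (100, 112), (104, 111), (108, 108), (112, 91), (116, 65), (120, 55), (124, 55), (128, 58), (132, 61), (136, 64), (140, 66), (144, 67), (148, 65), (152, 62), (156, 59), (160, 55)]
```

```bash
python3 -m inch '[[[1,4,0,0],[2,8,0,0],[2,12,0,0],[2,16,0,0],[2,19,0,0],[2,21,0,0],[2,21,0,0],[2,21,0,0]]]';  python3 -m inch '[[[0,0,3,0],[0,0,6,0],[0,0,8,0],[0,0,9.4,0],[0,0,9.4,0],[0,0,9.4,0]]]'; python3 -m inch '[[[-0.4,0,0,0],[-0.8,0,0,0],[-1.2,0,0,0],[-1.5,0,0,0],[-1.8,0,0,0],[-2.1,0,0,0],[-2.1,0,0,0]]]'
```

```text
clock: 17.02
eef_pos: [679.2, 28.7, 117.9]
tool_rot: [3.141, -0.0, -0.215]
force: [-0.5, 0.5, -0.8]
width: 85.3
gripper_force: 0.0
clock: 17.52
eef_pos: [679.3, 33.4, 23.2]
tool_rot: [-3.141, 0.001, -0.209]
force: [0.3, 0.1, 0.6]
width: 85.1
gripper_force: 0.0
clock: 18.1
eef_pos: [664.3, 36.1, 25.1]
tool_rot: [-3.14, -0.013, -0.208]
force: [10.8, -1.7, -6.2]
width: 85.6
gripper_force: 5.1
```

```bash
python3 -m inch '[[[-0.3,0,0,0],[-0.5,0,0,0],[-0.5,0,0,0],[-0.5,0,0,0]]]'; python3 - <<'E'
from cell import get_image
import cv2
cv2.imwrite("pics/v10s.png",get_image("scene"))
E
sed -i 's/53\] for/20] for/;s/17.8,y/17.5,y/' prof.py; python3 prof.py pics/v9s.png pics/v10s.png | cut -c1-160
```

```text
clock: 18.43
eef_pos: [664.2, 36.2, 25.5]
tool_rot: [-3.139, -0.022, -0.207]
force: [17.7, -4.0, -12.3]
width: 85.3
gripper_force: 9.4
pics/v9s.png [(-20, 106), (-16, 107), (-12, 107), (-8, 107), (-4, 107), (0, 106), (4, 107), (8, 90), (12, 53), (16, 39), (20, 38), (24, 39), (28, 37), (32, 37),
pics/v10s.png [(-20, 105), (-16, 105), (-12, 106), (-8, 106), (-4, 106), (0, 105), (4, 106), (8, 88), (12, 51), (16, 37), (20, 34), (24, 36), (28, 36), (32, 35)
```

```bash
python3 -m inch '[[[0.7,0,0,0],[1.6,0,0,0],[2.6,0,0,0],[2.6,0,-3,0],[2.6,0,-6,0],[2.6,-3,-9,0],[2.6,-7,-9,0],[2.6,-11,-9,0]]]'; python3 -m inch '[[[0,-4,-1,0],[0,-8,-1,0],[0,-10,-1,0],[0,-10,-1,0],[0,-10,-1,0],[0,-10,-1,0]]]'; python3 - <<'E'
from h import *
from cell import get_image
np.set_printoptions(suppress=True,precision=3)
FX={"scene":np.array([561.54,27.49,-1.78]),"top":np.array([563.08,24.19,-1.78])}
L=[(-36,30),(36,30),(36,-30),(-36,-30)]
for n in C:
    im=cv2.cvtColor(get_image(n),6);W=[]
    for l in L:
        u=proj(n,[np.r_[toworld(FX[n],(75+l[0],-1.7+l[1])),15]])[0]
        x0,y0=int(round(u[0]))-3,int(round(u[1]))-3;p=im[y0:y0+7,x0:x0+7].astype(float)
        w=np.clip(np.median(p)-25-p,0,None);w[0]=w[-1]=0;w[:,0]=w[:,-1]=0;ys,xs=np.mgrid[:7,:7]
        W.append(onz(n,((w*xs).sum()/w.sum()+x0,(w*ys).sum()/w.sum()+y0),15));print(tofix(FX[n],W[-1]))
    px,e=fit2(L,W);print(n,e,tofix(FX[n],px),px[2]-FX[n][2])
E
```

```text
clock: 19.15
eef_pos: [704.1, 139.9, 117.3]
tool_rot: [-3.14, -0.005, -0.213]
force: [-0.2, 0.6, -0.7]
width: 85.4
gripper_force: 0.0
clock: 19.65
eef_pos: [722.6, 236.1, 123.4]
tool_rot: [3.139, 0.0, -0.21]
force: [-0.0, 0.0, 0.4]
width: 85.5
gripper_force: 0.0
[40.214 29.799]
[112.49   29.184]
[111.794 -35.404]
[ 39.385 -34.376]
scene 2.2763713073107965 [75.971 -2.699] -0.011559754161994062
[38.345 28.092]
[110.6    27.544]
[110.15  -32.012]
[ 37.557 -31.808]
top 0.3850114121852499 [74.163 -2.046] -0.007296229637064444
```

Plate home in both views, bolt at its hard stop, and the arm is clear of everything.

```bash
python3 -c "
from cell import order
print(order.finish_job())"
```

```text
the job is handed in; nothing more can be done
None
```

The plate is home against the end stop, about 1 mm from nominal along the pocket in both camera views. The bolt is pushed across to a firm stop, and the job is handed in at about 20 s. One doubt remains: the images show about 37 mm of bolt travel, just over the 36 mm needed but short of the nominal 40 mm.

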